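# Turn the queue of locks round into the machine rack

## Task

Four customers' locks stand in a row in the wooden waiting rack; move them all to the aluminium rack for the key machine in reverse order, one in each place: the lock that stood next to the wooden end block goes to the place farthest from the steel end post, the next one to the place beside that, and so on until the lock that stood farthest from the block stands next to the post. Set each one upright on the floor of its own place and let go of it.

Things in the scene. Friction and masses are not known exactly. Their poses are not given: they have to be found in the camera images.
- waiting_rack: Plywood rack, 58 (x) by 236 mm (y), holding the locks. Fixed at any yaw. Origin: centre of underside, on the bench. Four square places, 50 mm inside, in a row along y, centres y = +81, +27, -27, -81 mm, pad tops 13 mm above the bench; walls 4 mm thick, tops at 18 mm. Wooden end block (58 x 16 mm, 32 mm high) at its +y end, y = +118 mm; none at -y.
- machine_rack: Aluminium rack, 58 (x) by 244 mm (y), empty at the start. Fixed at any yaw. Origin: centre of underside, on the bench. Four square places, 50 mm inside, in a row along y, centres y = +81, +27, -27, -81 mm, pad tops 13 mm above the bench; walls 4 mm thick, tops at 18 mm. Steel end post (round, 22 mm across, top at 38 mm) at its +y end, y = +122 mm; none at -y.
- padlock: Padlock standing upright, loose, about 0.18 kg: brass block 20 (x) by 34 (y) by 34 mm high, steel shackle on top, 6 mm thick, 28 mm wide along y, up to 54 mm above the foot. Origin: centre of its foot, z up. At the start its x axis is within 0.25 rad of the waiting rack's x, so grip across its 20 mm.
- rim_lock: Round brass lock cylinder standing on its face, loose, about 0.15 kg: foot flange 34 mm across, 5 mm high; barrel 28 mm across up to 42 mm; small flat dark steel bar 3 x 7 mm on top, up to 54 mm. Origin: centre of its foot, z up.
- profile_lock: Steel door-lock cylinder on end, loose, about 0.13 kg, 45 mm high, keyhole-shaped outline 33 mm long: round part 17 mm across centred at its y = +8 mm, web 10 mm thick running to y = -16.5 mm. Origin: middle of the length, at the foot, z up. Its x starts within 0.25 rad of the waiting rack's x; grip across x on the round part.
- cabinet_lock: Cabinet lock standing upright, loose, about 0.14 kg: dark steel block 28 (x) by 30 (y) by 36 mm high, round steel plug 20 mm across on top, up to 42 mm. Origin: centre of its foot, z up. At the start its x axis is within 0.25 rad of the waiting rack's x.
- pad_padlock: Black rubber pad, 46 x 46 x 3 mm, lying in the place of the waiting rack where the padlock stands at the start; it is fixed there and stays behind to mark that place. The four pads look alike. Origin at the centre of its underside (top 3 mm above), axes as the waiting rack's.
- pad_rim_lock: Black rubber pad, 46 x 46 x 3 mm, lying in the place of the waiting rack where the rim lock stands at the start; it is fixed there and stays behind to mark that place. The four pads look alike. Origin at the centre of its underside (top 3 mm above), axes as the waiting rack's.
- pad_profile_lock: Black rubber pad, 46 x 46 x 3 mm, lying in the place of the waiting rack where the profile lock stands at the start; it is fixed there and stays behind to mark that place. The four pads look alike. Origin at the centre of its underside (top 3 mm above), axes as the waiting rack's.
- pad_cabinet_lock: Black rubber pad, 46 x 46 x 3 mm, lying in the place of the waiting rack where the cabinet lock stands at the start; it is fixed there and stays behind to mark that place. The four pads look alike. Origin at the centre of its underside (top 3 mm above), axes as the waiting rack's.
There are look-alikes about, which are no part of the job. Leave any green or purple look-alike of the profile_lock alone.

How it is judged (in metres and radians):
At the end, for the whole second after the job is handed in: Each lock stands on a pad of the machine rack, in its old place counted the other way (waiting y = +81, +27, -27, -81 mm to machine y = -81, -27, +27, +81 mm): origin within 17 mm of that centre along the rack's x and y, 8 to 17 mm above its underside, tilt below 0.12 rad, speed below 0.02 m/s (((y of pad_padlock in the frame of waiting_rack between 0.066 and 0.096 m and y of padlock in the frame of machine_rack between -0.098 and -0.064 m) or (y of pad_padlock in the frame of waiting_rack between 0.012 and 0.042 m and y of padlock in the frame of machine_rack between -0.044 and -0.01 m) or (y of pad_padlock in the frame of waiting_rack between -0.042 and -0.012 m and y of padlock in the frame of machine_rack between 0.01 and 0.044 m) or (y of pad_padlock in the frame of waiting_rack between -0.096 and -0.066 m and y of padlock in the frame of machine_rack between 0.064 and 0.098 m)) and x of padlock in the frame of machine_rack between -0.017 and 0.017 m and z of padlock in the frame of machine_rack between 0.008 and 0.017 m and angle between each of padlock, rim_lock, profile_lock, cabinet_lock's own z axis and vertical below 0.12 rad and linear speed of each of padlock, rim_lock, profile_lock, cabinet_lock below 0.02 m/s and ((y of pad_rim_lock in the frame of waiting_rack between 0.066 and 0.096 m and y of rim_lock in the frame of machine_rack between -0.098 and -0.064 m) or (y of pad_rim_lock in the frame of waiting_rack between 0.012 and 0.042 m and y of rim_lock in the frame of machine_rack between -0.044 and -0.01 m) or (y of pad_rim_lock in the frame of waiting_rack between -0.042 and -0.012 m and y of rim_lock in the frame of machine_rack between 0.01 and 0.044 m) or (y of pad_rim_lock in the frame of waiting_rack between -0.096 and -0.066 m and y of rim_lock in the frame of machine_rack between 0.064 and 0.098 m)) and x of rim_lock in the frame of machine_rack between -0.017 and 0.017 m and z of rim_lock in the frame of machine_rack between 0.008 and 0.017 m and ((y of pad_profile_lock in the frame of waiting_rack between 0.066 and 0.096 m and y of profile_lock in the frame of machine_rack between -0.098 and -0.064 m) or (y of pad_profile_lock in the frame of waiting_rack between 0.012 and 0.042 m and y of profile_lock in the frame of machine_rack between -0.044 and -0.01 m) or (y of pad_profile_lock in the frame of waiting_rack between -0.042 and -0.012 m and y of profile_lock in the frame of machine_rack between 0.01 and 0.044 m) or (y of pad_profile_lock in the frame of waiting_rack between -0.096 and -0.066 m and y of profile_lock in the frame of machine_rack between 0.064 and 0.098 m)) and x of profile_lock in the frame of machine_rack between -0.017 and 0.017 m and z of profile_lock in the frame of machine_rack between 0.008 and 0.017 m and ((y of pad_cabinet_lock in the frame of waiting_rack between 0.066 and 0.096 m and y of cabinet_lock in the frame of machine_rack between -0.098 and -0.064 m) or (y of pad_cabinet_lock in the frame of waiting_rack between 0.012 and 0.042 m and y of cabinet_lock in the frame of machine_rack between -0.044 and -0.01 m) or (y of pad_cabinet_lock in the frame of waiting_rack between -0.042 and -0.012 m and y of cabinet_lock in the frame of machine_rack between 0.01 and 0.044 m) or (y of pad_cabinet_lock in the frame of waiting_rack between -0.096 and -0.066 m and y of cabinet_lock in the frame of machine_rack between 0.064 and 0.098 m)) and x of cabinet_lock in the frame of machine_rack between -0.017 and 0.017 m and z of cabinet_lock in the frame of machine_rack between 0.008 and 0.017 m); the robot touches nothing.
It also fails if it takes over 104 s, if anything falls off the work surface, if the arm or the gripper's body presses on something with over 40 N, if the wrist force passes 120 N, or if a joint passes its speed limit or range.

## Robot

A 7-joint arm with a two-finger parallel gripper is mounted at the origin on the work surface. World frame = base frame: x ahead of the robot, y to its left, z up, the work surface at z = 0. Lengths are in mm, angles in rad, forces in N, time in s.
With the tool pointing down it reaches from about 400 to 875 mm from the base axis. Payload 4.4 kg.
Tool frame: the origin (TCP) lies midway between the tips of the shut fingers; the grasp point (between the pads) lies 19 mm behind it (ctrl.grip_point_offset is the distance from the TCP to the grasp point, in mm); z points along the fingers, x is the direction in which the jaws open and shut, and the axes are right-handed (so a half turn about z gives the same grasp; the last joint's range is limited). The gripper opens to 85 mm and grips with 20 to 120 N. Pads are 22 mm wide; open, the fingers measure 114 mm over their backs; the gripper's body (76 mm by 85 mm) begins 54 mm behind the grasp point. The pads swing forward as they close: fully open they stand 13 mm farther back than shut.
Start: joints at [1.076, 0.628, 0.038, 1.517, -0.027, 0.996, -0.02], TCP at [270.285, -591.155, 231.313] pointing down, gripper open.
Joint ranges: [-3.06, 3.06], [-0.37, 2.12], [-1.25, 1.32], [0.18, 2.47], [-1.1, 4.24], [0.23, 1.98], [-2.94, 2.94]. Speed limits (rad/s): [2.57, 2.57, 3.14, 3.14, 3.14, 3.14, 3.14].

## Interface

Orientations are given as [roll, pitch, yaw] about the fixed x, y, z axes, in that order (R = Rz(yaw) Ry(pitch) Rx(roll)).
In Python, from cell import ctrl, viewer gives the robot as it stands.
- The arm moves only by the tool apply_moves, never from a script. Its argument "series" is a list that holds one entry, the list of rows, each a list of 6 numbers: the shift along the tool's x, y, z normalised to -1 to 1, where 1 is 50 mm, then the turn, a rotation vector about the tool's x, y, z normalised to -1 to 1, where 1 is 6 degrees. In form: [[[tx, ty, tz, rx, ry, rz], ...]]. A call has exactly 5 rows; each row shifts and turns the commanded pose from where the row before left it, along the tool's axes as they then stand; what a row does not reach is not made up. A row lasts 1/8 s, in which the tool goes at most 62.5 mm and 10.7 degrees, less where a joint would pass 70% of its speed; a pose out of reach is approached as far as the arm can. A call with a number of a shift or a turn outside -1 to 1 is refused whole. A call with a gripper value outside its range is refused whole. "claw" is the gripper command: -1 is shut, 1 is fully open, values between are in proportion, set as the call begins (left out, the last holds). The fingers move at their own pace and stop on an object; the grip force is fixed at half the most. Time passes only in rows, so rows that do not move let the fingers close, or fill a call up. It gives the time, the measured TCP pose, the force and the opening at its end, in the units of the state.
- ctrl.read_state(): the state, without advancing time (a new reading comes with each control period).
- viewer.get_image(name): name is "scene" or "side" or "wrist"; returns the picture (480x640x3 uint8, blue, green, red); there is no depth.
- viewer.camera_info(name): a dict with "K" (3x3 intrinsics, pixels), "R" (3x3) and "t" (3): a world point X has camera coordinates R X + t. Camera axes: x right, y down, z forward; pixel columns grow to the right and rows downward; lengths in mm; the calibration is good to about 2 mm. A picture is of the moment at which its call begins: read the wrist's pose just before it. camera_info takes no time and is no camera call; for the wrist camera it gives the pose at the moment of the call.
- ctrl.finish_job(): hands the job in, once; it reports no verdict.
Trained networks look in the newest picture that a camera, given by its name, has taken for a name from the list of things; names that differ only in an ending like _2 or _b are one class to them, and where a whole thing is asked for, a point or a joint stands for the part that bears it (a point fixed in the world has none). Each returns a list of dicts, best first, with "score" (0 to 1); they miss things now and then, are a little off and sometimes report something else, mostly with a low value. They report only what shows in the picture. A call takes as long as a camera call. They do not tell look-alikes from the thing itself.
- viewer.find_in(camera, label): "location" ([column, row] as shares, 0 to 1, of the picture: columns of its width, rows of its height, amid what is visible of it).
The state is a dict: "clock": time; "qpos": joint angles; "qd": joint speeds; "tau": joint torques, N m; "eef_pos": TCP position; "tool_rot": TCP orientation; "force": force on the tool from outside, world axes, zero at the start; "torque": the same for the moment, N m; "width": finger opening in mm.
Only numpy, scipy, OpenCV 4.12 (cv2) and the standard library are available. Lean on these libraries where they do the work, as an engineer would, in place of code of your own. Each camera call takes 0.05 s, during which the arm holds its last target. There are 200 camera calls.

## Working session

There is one attempt and no reset: what is moved stays moved. The work goes in short steps, Python scripts to look and compute and a tool call to move; the robot and the scene stay as the last step left them, time stands still between calls to the robot, and variables do not carry over. Pictures are saved under pics/ and viewed, about 12 in all and at most 16, crops included, and the job is handed in when it is done.

Besides the shell and the picture viewer there is one more tool, called after "Call:" as name(argument=value, ...) on one line, values as JSON. apply_moves: Moves the arm, as the interface text tells. Scaled input: -1 to 1 covers 50 mm each way for a shift and 6 degrees each way for a turn. Its arguments: {"type":"object","properties":{"series":{"type":"array","items":{"type":"array","items":{"type":"array","items":{"type":"number"}}}},"claw":{"type":"number"}},"required":["series"]}

```bash
mkdir -p pics; ls; python3 - <<'E'
from cell import ctrl, viewer
import cv2,numpy as np
s=ctrl.read_state(); print(s['clock'],s['eef_pos'],s['tool_rot'],s['width'],ctrl.grip_point_offset)
for n in ['scene','side']:
    im=viewer.get_image(n); cv2.imwrite(f'pics/{n}0.png',im)
    c=viewer.camera_info(n); print(n,np.round(c['K'],1).tolist(),np.round(c['R'],3).tolist(),np.round(c['t'],1).tolist())
    for l in ['waiting_rack','machine_rack','padlock','rim_lock','profile_lock','cabinet_lock']:
        print(l,[(round(d['location'][0]*640),round(d['location'][1]*480),round(d['score'],2)) for d in viewer.find_in(n,l)[:4]])
E
```

```text
pics
0.0 [ 270.04727255 -590.57764553  230.38630282] [ 3.14157968e+00  1.88437630e-03 -1.14195738e+00] 85.27665192441165 18.700000000000003
scene [[554.4, 0.0, 318.7], [0.0, 554.4, 236.4], [0.0, 0.0, 1.0]] [[0.608, 0.794, -0.001], [0.691, -0.529, -0.493], [-0.392, 0.299, -0.87]] [-335.3, -375.3, 1114.1]
waiting_rack [(230, 308, 0.87)]
machine_rack [(394, 187, 0.76)]
padlock [(168, 333, 0.91)]
rim_lock []
profile_lock [(278, 322, 0.91), (207, 242, 0.85), (225, 289, 0.84), (393, 189, 0.27)]
cabinet_lock [(254, 269, 0.84), (196, 311, 0.23)]
side [[558.2, 0.0, 307.5], [0.0, 558.2, 235.5], [0.0, 0.0, 1.0]] [[-0.989, -0.151, -0.006], [-0.109, 0.742, -0.662], [0.104, -0.654, -0.75]] [553.9, 121.5, 988.9]
waiting_rack [(326, 227, 0.86)]
machine_rack [(321, 212, 0.48)]
padlock [(333, 158, 0.74)]
rim_lock [(328, 174, 0.49)]
profile_lock [(373, 212, 0.76), (280, 202, 0.48), (330, 190, 0.44)]
cabinet_lock [(323, 210, 0.54)]
```

View pics/scene0.png

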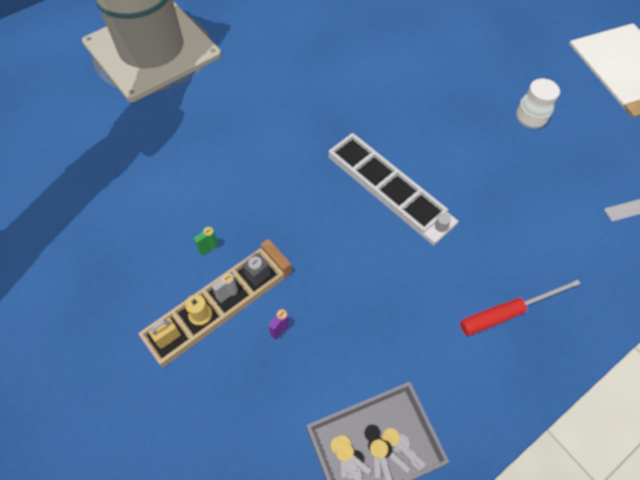

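View pics/side0.png

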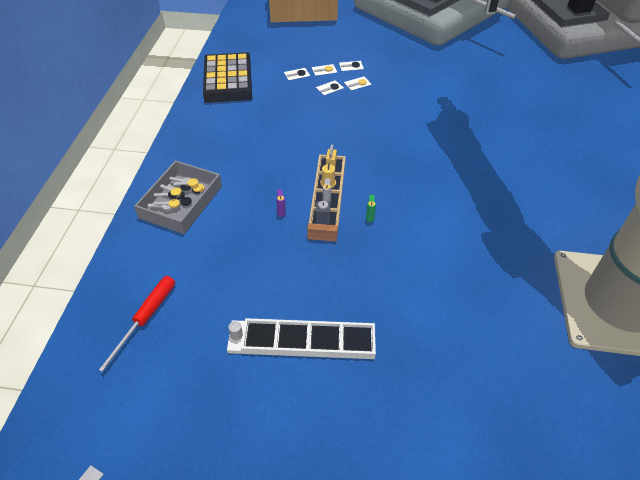

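The wooden rack's block is at scene (277,258). Counting from the block, the locks are cabinet (254,269), profile (225,289), rim (198,311) and padlock (166,333). The machine rack's post is at (443,221). There are three profile-like things: green (206,242), purple (279,322) and grey steel (225,289). The grey one in the rack is the one meant. Next I'll enlarge crops of both racks.

```bash
python3 - <<'E'
import cv2,numpy as np
im=cv2.imread('pics/scene0.png')
a=cv2.resize(im[225:375,130:300],None,fx=3.5,fy=3.5,interpolation=cv2.INTER_CUBIC)
cv2.imwrite('pics/c1.png',a)
b=cv2.resize(im[125:250,320:470],None,fx=4,fy=4,interpolation=cv2.INTER_CUBIC)
cv2.imwrite('pics/c2.png',b)
E
```

```text
(no output)
```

View pics/c1.png

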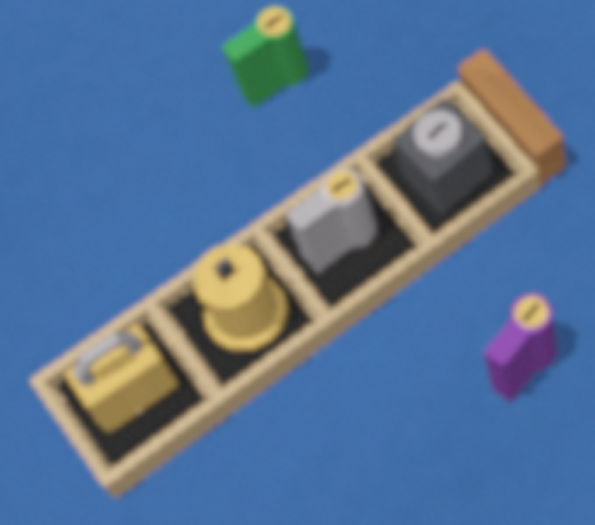

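View pics/c2.png

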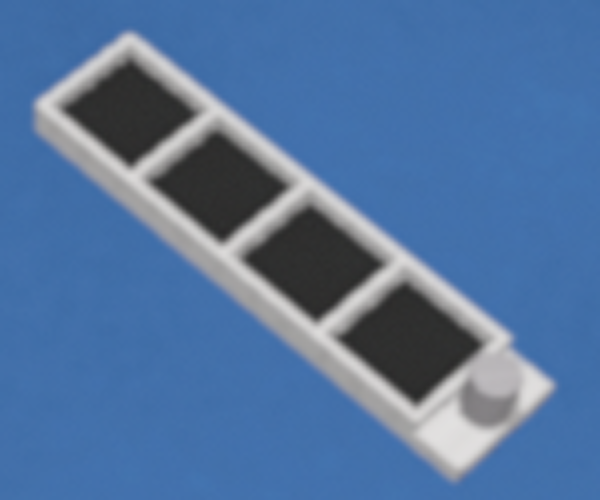

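```bash
cat > h.py <<'E'
import numpy as np
from cell import ctrl, viewer
from scipy.spatial.transform import Rotation as Rn
def back(c,uv,z):
    K,R,t=(np.array(c[k]) for k in 'KRt'); 
    C=-R.T@t; d=R.T@np.linalg.solve(K,[uv[0],uv[1],1.]); return (C+d*(z-C[2])/d[2])
def proj(c,X):
    p=np.array(c['K'])@(np.array(c['R'])@np.array(X)+np.array(c['t'])); return p[:2]/p[2]
def fit(L,W):
    L=np.array(L,float);W=np.array(W)[:,:2]; lm,wm=L.mean(0),W.mean(0)
    a=(L-lm)@[1,1j]; b=(W-wm)@[1,1j]; th=np.angle((np.conj(a)*b).sum())
    R=np.array([[np.cos(th),-np.sin(th)],[np.sin(th),np.cos(th)]]); o=wm-R@lm
    return o,th,(L@R.T+o)-W
E
python3 - <<'E'
from h import *
np.set_printoptions(precision=1,suppress=True)
c=viewer.camera_info('scene')
P=lambda p,s,o,z:back(c,(np.array(p)/s+o),z)
w=[P(p,3.5,[130,225],18) for p in [(35,380),(112,486),(458,85),(540,172)]]
m=[P(p,4,[320,125],18) for p in [(130,33),(37,105),(510,337),(415,412)]]
print(np.array(w)[:,:2],np.array(m)[:,:2])
for q,L in ((w,[(-29,-110),(29,-110),(-29,110),(29,110)]),(m,[(29,-110),(-29,-110),(29,110),(-29,110)])):
    o,th,r=fit(L,q); print(o,th,r)
    for y in (81,27,-27,-81): print(y,o+y*np.array([-np.sin(th),np.cos(th)]))
for n,p,z in (('cab',(438,133),55),('prof round',(342,185),58),('rim',(230,276),55),('pad',(112,350),67)):
    print(n,P(p,3.5,[130,225],z))
c=viewer.camera_info('wrist');print(np.array(c['K']),-np.array(c['R']).T@c['t'],np.array(c['R']))
E
```

```text
[[ 525.7 -305.3]
 [ 584.1 -302.2]
 [ 517.9  -88.4]
 [ 575.2  -84.4]] [[423.9 173.3]
 [430.5 115.7]
 [642.  195.6]
 [644.6 140.6]]
[ 550.7 -195.1] 0.040067278309044704 [[ 0.5 -0.8]
 [-0.  -1.6]
 [-0.5  2.1]
 [ 0.1  0.4]]
81 [ 547.5 -114.2]
27 [ 549.7 -168.1]
-27 [ 551.8 -222.1]
-81 [ 554. -276.]
[535.2 156.3] -1.459825610535132 [[  5.2 -57.9]
 [ -7.8  57.2]
 [  5.8 -56. ]
 [ -3.2  56.7]]
81 [615.7 165.3]
27 [562.1 159.3]
-27 [508.4 153.3]
-81 [454.7 147.4]
cab [ 550.1 -116.6   55. ]
prof round [ 547.3 -162.2   58. ]
rim [ 552.6 -219.7   55. ]
pad [ 557.  -273.1   67. ]
[[378.9   0.  327.1]
 [  0.  378.9 242.1]
 [  0.    0.    1. ]] [ 340.5 -558.3  372.7] [[ 0.4 -0.9  0. ]
 [-0.9 -0.4  0.3]
 [-0.3 -0.1 -1. ]]
```

```bash
cat >> h.py <<'E'
def plan(wps,step=46):
    """wps: list of (x,y,z,yaw) TCP goals, tool down; prints rows in calls of 5 (two decimals)."""
    s=ctrl.read_state(); p=np.array(s['eef_pos']); R=Rn.from_euler('xyz',s['tool_rot']); rows=[]
    for x,y,z,yaw in wps:
        g=np.array([x,y,z],float); G=Rn.from_euler('xyz',[np.pi,0,yaw])
        n=max(int(np.ceil(np.linalg.norm(g-p)/step)),int(np.ceil(np.degrees((R.inv()*G).magnitude())/5.95)),1)
        for i in range(n):
            d=R.inv().apply((g-p)/(n-i))/50; r=np.degrees((R.inv()*G).as_rotvec()/(n-i))/6
            a=np.round(np.r_[d,r],2); a[np.abs(a)<.011]=0
            rows.append(a.tolist()); p=p+R.apply(a[:3]*50); R=R*Rn.from_rotvec(np.radians(a[3:]*6))
    while len(rows)%5: rows.append([0]*6)
    for i in range(0,len(rows),5): print('[['+','.join('['+','.join('%g'%v for v in r)+']' for r in rows[i:i+5])+']]')
    print('end',np.round(p,1),np.round(R.as_euler('xyz')[2],3))
E
python3 - <<'E'
from h import *
plan([(551,-225,215,0.04)])
E
```

```text
[[[-0.36,-0.68,0.03,0,0,-0.94],[-0.29,-0.71,0.03,0,0,-0.94],[-0.22,-0.74,0.03,0,0,-0.94],[-0.15,-0.75,0.03,0,0,-0.94],[-0.07,-0.77,0.03,0,0,-0.94]]]
[[[0,-0.77,0.03,0,0,-0.94],[0.08,-0.76,0.02,0,0,-0.94],[0.15,-0.75,0.03,0,0,-0.94],[0.23,-0.74,0.02,0,0,-0.94],[0.3,-0.71,0.03,0,0,-0.94]]]
[[[0.37,-0.68,0.02,0,0,-0.94],[0.42,-0.63,0.03,0,0,-0.95],[0,0,0,0,0,0],[0,0,0,0,0,0],[0,0,0,0,0,0]]]
end [ 550.8 -225.1  214.8] 0.04
```

Call:
apply_moves(series=[[[-0.36, -0.68, 0.03, 0, 0, -0.94], [-0.29, -0.71, 0.03, 0, 0, -0.94], [-0.22, -0.74, 0.03, 0, 0, -0.94], [-0.15, -0.75, 0.03, 0, 0, -0.94], [-0.07, -0.77, 0.03, 0, 0, -0.94]]], claw=0.2)

```text
clock: 1.32
eef_pos: [388.1, -437.7, 224.0]
tool_rot: [3.141, -0.001, -0.647]
force: [0.5, -0.3, -0.3]
width: 51.7
```

Call:
apply_moves(series=[[[0, -0.77, 0.03, 0, 0, -0.94], [0.08, -0.76, 0.02, 0, 0, -0.94], [0.15, -0.75, 0.03, 0, 0, -0.94], [0.23, -0.74, 0.02, 0, 0, -0.94], [0.3, -0.71, 0.03, 0, 0, -0.94]]])

```text
clock: 1.95
eef_pos: [505.1, -285.1, 217.5]
tool_rot: [3.141, -0.001, -0.155]
force: [0.9, -0.9, 0.3]
width: 50.8
```

Call:
apply_moves(series=[[[0.37, -0.68, 0.02, 0, 0, -0.94], [0.42, -0.63, 0.03, 0, 0, -0.95], [0, 0, 0, 0, 0, 0], [0, 0, 0, 0, 0, 0], [0, 0, 0, 0, 0, 0]]])

```text
clock: 2.58
eef_pos: [549.9, -226.7, 214.8]
tool_rot: [3.141, 0.001, 0.038]
force: [0.1, -0.6, 0.7]
width: 51.3
```

```bash
python3 - <<'E'
from h import *
import cv2
s=ctrl.read_state(); print(s['clock'],s['eef_pos'],s['tool_rot'],s['width'],s['qpos'])
c=viewer.camera_info('wrist'); im=viewer.get_image('wrist'); cv2.imwrite('pics/w1.png',im)
import pickle; pickle.dump(c,open('w1.pkl','wb'))
E
```

```text
2.575 [ 549.87603957 -226.74251641  214.84070746] [3.14064898e+00 6.16450903e-04 3.75387969e-02] 51.27475053826365 [ 0.52699837  0.57871736 -0.28952747  1.69020996  0.20173086  0.90224099
  0.19399213]
```

View pics/w1.png

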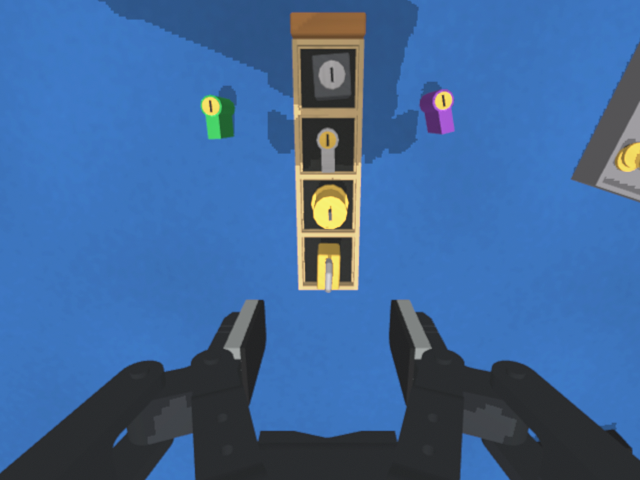

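The wrist view confirms the order from the block: cabinet plug (332,75), grey profile (328,139) with its round end toward the block, rim (329,209) and padlock (328,273). Green (210,106) and purple (443,100) stand outside the rack.

```bash
python3 - <<'E'
from h import *
import pickle
np.set_printoptions(precision=1,suppress=True)
c=pickle.load(open('w1.pkl','rb'))
w=[back(c,p,18) for p in [(297.5,290),(358,290),(294,40),(364.5,40)]]
o,th,r=fit([(-29,-110),(29,-110),(-29,110),(29,110)],w); print(o,th,r)
for n,p,z in (('cab',(332,75),55),('prof round',(328,139),58),('rim',(330,206),55),('pad',(328,275),67),('green',(210,106),45),('purple',(443,100),45)): print(n,back(c,p,z))
plan([(549,-116,70,0.04),(549,-116,21,0.04)])
E
```

```text
[ 549.1 -196.4] 0.03295948105087842 [[ 0.6 -0.3]
 [-0.5 -0.7]
 [-0.8  0.6]
 [ 0.7  0.4]]
cab [ 548.5 -116.5   55. ]
prof round [ 547.3 -161.7   58. ]
rim [ 551.  -214.1   55. ]
pad [ 551.5 -269.5   67. ]
green [ 455.2 -141.    45. ]
purple [ 634.7 -129.9   45. ]
[[[0.02,-0.55,0.72,0,0,0],[0.02,-0.55,0.73,0,0,0],[0,-0.56,0.72,0,0,0],[0.03,-0.55,0.73,0,0,-0.02],[0,0,0.49,0,0,0]]]
[[[0,0,0.49,0,0,0],[0,0,0,0,0,0],[0,0,0,0,0,0],[0,0,0,0,0,0],[0,0,0,0,0,0]]]
end [ 549.2 -116.2   20.8] 0.04
```

Call:
apply_moves(series=[[[0.02, -0.55, 0.72, 0, 0, 0], [0.02, -0.55, 0.73, 0, 0, 0], [0, -0.56, 0.72, 0, 0, 0], [0.03, -0.55, 0.73, 0, 0, -0.02], [0, 0, 0.2, 0, 0, 0]]])

```text
clock: 3.25
eef_pos: [548.4, -112.3, 58.0]
tool_rot: [-3.14, 0.003, 0.045]
force: [0.2, -0.8, 0.9]
width: 51.1
```

```bash
python3 - <<'E'
from h import *
s=ctrl.read_state(); print(s['eef_pos'],s['tool_rot'])
plan([(549,-116.3,21,0.04)],25)
E
```

```text
[ 548.39061279 -112.3328773    58.01440592] [-3.13970994  0.00347988  0.04535556]
[[[0,0.04,0.37,0,0.02,0.03],[0,0.04,0.37,-0.02,0,0.02],[0,0,0,0,0,0],[0,0,0,0,0,0],[0,0,0,0,0,0]]]
end [ 548.5 -116.3   21. ] 0.04
```

Call:
apply_moves(series=[[[0, 0, 0, 0, 0, 0], [0, 0, 0.4, 0, 0, 0], [0, 0, 0.39, 0, 0, 0], [0, 0, 0, 0, 0, 0], [0, 0, 0, 0, 0, 0]]])

```text
clock: 3.88
eef_pos: [550.7, -115.9, 21.6]
tool_rot: [3.141, -0.002, 0.041]
force: [0.7, -0.2, 0.6]
width: 51.3
```

Call:
apply_moves(series=[[[0, 0, 0, 0, 0, 0], [0, 0, 0, 0, 0, 0], [0, 0, 0, 0, 0, 0], [0, 0, 0, 0, 0, 0], [0, 0, 0, 0, 0, 0]]], claw=-1)

```text
clock: 4.5
eef_pos: [550.5, -115.0, 21.6]
tool_rot: [3.141, -0.002, 0.042]
force: [-1.2, 0.1, 6.6]
width: 27.3
```

```bash
python3 - <<'E'
from h import *
s=ctrl.read_state(); print(s['eef_pos'],s['tool_rot'],s['width'])
x,y,z=s['eef_pos']
plan([(548.5,-116,65,0.038),(454.7,147.4,112,-1.46)])
E
```

```text
[ 550.53639534 -114.98386602   21.55662163] [ 3.14077738e+00 -1.72974896e-03  4.21321676e-02] 27.324246595310633
[[[-0.04,0.02,-0.87,0,-0.02,0.04],[-0.11,-0.36,-0.06,0,0,0.95],[-0.15,-0.34,-0.06,0,0,0.95],[-0.18,-0.33,-0.06,0,0,0.95],[-0.21,-0.31,-0.06,0,0,0.95]]]
[[[-0.24,-0.28,-0.06,0,0,0.95],[-0.27,-0.26,-0.06,0,0,0.96],[-0.29,-0.23,-0.06,0,0,0.95],[-0.31,-0.2,-0.07,0,0,0.96],[-0.33,-0.17,-0.06,0,0,0.95]]]
[[[-0.35,-0.13,-0.07,0,0,0.96],[-0.36,-0.1,-0.06,0,0,0.95],[-0.37,-0.06,-0.07,0,0,0.96],[-0.37,-0.03,-0.06,0,0,0.95],[-0.37,0,-0.07,0,0,0.96]]]
[[[-0.37,0.06,-0.06,0,0,0.95],[0,0,0,0,0,0],[0,0,0,0,0,0],[0,0,0,0,0,0],[0,0,0,0,0,0]]]
end [454.8 147.3 111.9] -1.46
```

Call:
apply_moves(series=[[[-0.04, 0.02, -0.87, 0, -0.02, 0.04], [-0.11, -0.36, -0.06, 0, 0, 0.95], [-0.15, -0.34, -0.06, 0, 0, 0.95], [-0.18, -0.33, -0.06, 0, 0, 0.95], [-0.21, -0.31, -0.06, 0, 0, 0.95]]])

```text
clock: 5.12
eef_pos: [522.7, -44.4, 76.3]
tool_rot: [3.141, 0.002, -0.363]
force: [0.0, 0.5, -1.6]
width: 27.1
```

Call:
apply_moves(series=[[[-0.24, -0.28, -0.06, 0, 0, 0.95], [-0.27, -0.26, -0.06, 0, 0, 0.96], [-0.29, -0.23, -0.06, 0, 0, 0.95], [-0.31, -0.2, -0.07, 0, 0, 0.96], [-0.33, -0.17, -0.06, 0, 0, 0.95]]])

```text
clock: 5.75
eef_pos: [491.7, 43.0, 91.8]
tool_rot: [3.14, 0.001, -0.862]
force: [0.0, 0.2, -2.0]
width: 27.3
```

Call:
apply_moves(series=[[[-0.35, -0.13, -0.07, 0, 0, 0.96], [-0.36, -0.1, -0.06, 0, 0, 0.95], [-0.37, -0.06, -0.07, 0, 0, 0.96], [-0.37, -0.03, -0.06, 0, 0, 0.95], [-0.37, 0, -0.07, 0, 0, 0.96]]])

```text
clock: 6.38
eef_pos: [460.7, 131.0, 108.3]
tool_rot: [3.14, 0.001, -1.363]
force: [-0.4, -0.1, -0.8]
width: 26.8
```

Call:
apply_moves(series=[[[-0.37, 0.06, -0.06, 0, 0, 0.95], [0, 0, 0, 0, 0, 0], [0, 0, 0, 0, 0, 0], [0, 0, 0, 0, 0, 0], [0, 0, 0, 0, 0, 0]]])

```text
clock: 7.0
eef_pos: [454.4, 146.9, 111.0]
tool_rot: [3.14, -0.0, -1.46]
force: [0.1, -0.6, -1.4]
width: 27.3
```

```bash
python3 - <<'E'
from h import *
import cv2,pickle
s=ctrl.read_state(); print(s['clock'],s['eef_pos'],s['tool_rot'],s['width'],s['qpos'])
c=viewer.camera_info('wrist'); im=viewer.get_image('wrist'); cv2.imwrite('pics/w2.png',im)
pickle.dump(c,open('w2.pkl','wb'))
E
```

```text
7.0 [454.43827817 146.85731928 110.96447145] [ 3.13954753e+00 -1.63414147e-05 -1.46020754e+00] 27.315016378205648 [-0.5536784   0.59947813  0.267165    2.10343908 -0.32960418  0.47970157
 -1.49669584]
```

View pics/w2.png

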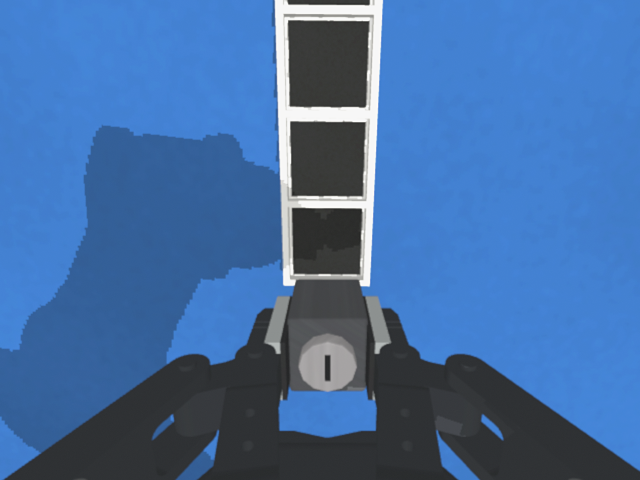

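The machine rack is in view: near corners (284,285) and (371,286), dividers at rows 203, 113 and 15. The cabinet lock sits upright and centred in the jaws.

```bash
python3 - <<'E'
from h import *
import pickle
np.set_printoptions(precision=1,suppress=True)
c=pickle.load(open('w2.pkl','rb'))
w=[back(c,p,18) for p in [(283.5,285),(371.5,286),(280.5,203),(374.5,203),(278,113),(378,113),(275,15),(382,15)]]
o,th,r=fit([(-29,-110),(29,-110),(-29,-54),(29,-54),(-29,0),(29,0),(-29,54),(29,54)],w); 
if 1: print(o,th,r)
o2,th2,r2=fit([(29,-110),(-29,-110),(29,-54),(-29,-54),(29,0),(-29,0),(29,54),(-29,54)],w); print(o2,th2,r2)
for a,b in ((o,th),(o2,th2)):
  for y in (81,27,-27,-81): print(y,a+y*np.array([-np.sin(b),np.cos(b)]))
E
```

```text
[534.8 155.6] -1.4634254343569029 [[-0.9 -0.7]
 [-0.5  0.7]
 [-1.1 -0.8]
 [-1.4  0.3]
 [-0.7 -0.3]
 [-0.9  0.1]
 [ 2.8  0.2]
 [ 2.6  0.5]]
[534.8 155.6] -1.4634316043086855 [[  5.3 -58.3]
 [ -6.7  58.4]
 [  5.1 -58.4]
 [ -7.6  57.9]
 [  5.6 -58. ]
 [ -7.1  57.8]
 [  9.  -57.4]
 [ -3.6  58.1]]
81 [615.3 164.3]
27 [561.6 158.5]
-27 [507.9 152.7]
-81 [454.2 147. ]
81 [615.3 164.3]
27 [561.6 158.5]
-27 [507.9 152.7]
-81 [454.2 147. ]
```

Call:
apply_moves(series=[[[0, 0, 0.6, 0, 0, 0], [0, 0, 0.6, 0, 0, 0], [0, 0, 0.4, 0, 0, 0], [0, 0, 0.17, 0, 0, 0], [0, 0, 0, 0, 0, 0]]])

```text
clock: 7.68
eef_pos: [454.2, 147.3, 22.5]
tool_rot: [3.139, 0.0, -1.46]
force: [1.4, -0.9, 0.0]
width: 26.8
```

Call:
apply_moves(series=[[[0, 0, 0, 0, 0, 0], [0, 0, 0, 0, 0, 0], [0, 0, 0, 0, 0, 0], [0, 0, 0, 0, 0, 0], [0, 0, 0, 0, 0, 0]]], claw=0.15)

```text
clock: 8.3
eef_pos: [454.0, 147.7, 22.5]
tool_rot: [3.14, 0.0, -1.459]
force: [-0.8, -0.0, 0.5]
width: 48.7
```

```bash
python3 - <<'E'
from h import *
s=ctrl.read_state(); print(s['eef_pos'],s['tool_rot'],s['width'])
plan([(454.4,147,85,-1.46),(548,-162.5,85,0.035)])
E
```

```text
[454.00759643 147.66873797  22.53691618] [ 3.13959314e+00  1.72578270e-04 -1.45924231e+00] 48.72415452143874
[[[0,0,-0.62,0,0,0],[0,0,-0.63,0.02,0,0],[0.42,-0.08,0,0,0,-0.95],[0.43,-0.04,0,0,0,-0.95],[0.43,0,0,0,0,-0.95]]]
[[[0.43,0.05,0,0,0,-0.95],[0.42,0.09,0,0,0,-0.95],[0.41,0.14,0,0,0,-0.95],[0.4,0.18,0,0,0,-0.95],[0.38,0.21,0,0,0,-0.95]]]
[[[0.35,0.25,0,0,0,-0.95],[0.33,0.28,0,0,0,-0.95],[0.3,0.32,0,0,0,-0.95],[0.26,0.34,0,0,0,-0.95],[0.23,0.37,0,0,0,-0.96]]]
[[[0.19,0.39,0,0,0,-0.95],[0.15,0.4,0,0,0,-0.96],[0,0,0,0,0,0],[0,0,0,0,0,0],[0,0,0,0,0,0]]]
end [ 548.2 -162.6   85. ] 0.035
```

Call:
apply_moves(series=[[[0, 0, -0.62, 0, 0, 0], [0, 0, -0.63, 0.02, 0, 0], [0.42, -0.08, 0, 0, 0, -0.95], [0.43, -0.04, 0, 0, 0, -0.95], [0.43, 0, 0, 0, 0, -0.95]]])

```text
clock: 8.93
eef_pos: [473.6, 85.6, 85.2]
tool_rot: [-3.141, 0.0, -1.157]
force: [0.2, -1.1, -0.2]
width: 49.4
```

Call:
apply_moves(series=[[[0.43, 0.05, 0, 0, 0, -0.95], [0.42, 0.09, 0, 0, 0, -0.95], [0.41, 0.14, 0, 0, 0, -0.95], [0.4, 0.18, 0, 0, 0, -0.95], [0.38, 0.21, 0, 0, 0, -0.95]]])

```text
clock: 9.55
eef_pos: [504.7, -18.4, 84.9]
tool_rot: [3.142, 0.0, -0.66]
force: [0.1, -0.1, -0.2]
width: 49.3
```

Call:
apply_moves(series=[[[0.35, 0.25, 0, 0, 0, -0.95], [0.33, 0.28, 0, 0, 0, -0.95], [0.3, 0.32, 0, 0, 0, -0.95], [0.26, 0.34, 0, 0, 0, -0.95], [0.23, 0.37, 0, 0, 0, -0.96]]])

```text
clock: 10.18
eef_pos: [535.7, -122.2, 84.8]
tool_rot: [-3.142, 0.0, -0.162]
force: [-0.0, 0.0, -0.2]
width: 49.1
```

Call:
apply_moves(series=[[[0.19, 0.39, 0, 0, 0, -0.95], [0.15, 0.4, 0, 0, 0, -0.96], [0, 0, 0, 0, 0, 0], [0, 0, 0, 0, 0, 0], [0, 0, 0, 0, 0, 0]]])

```text
clock: 10.8
eef_pos: [547.9, -161.1, 85.0]
tool_rot: [-3.141, 0.0, 0.036]
force: [-0.3, -0.5, -0.3]
width: 49.5
```

```bash
python3 - <<'E'
from h import *
import cv2
s=ctrl.read_state(); print(s['clock'],s['eef_pos'],s['tool_rot'],s['width'])
im=viewer.get_image('wrist'); im2=viewer.get_image('scene'); cv2.imwrite('pics/w3.png',np.hstack([cv2.resize(im[180:,180:500],(400,375)),cv2.resize(im2[100:400,130:470],(400,353))[:353].copy() if 0 else cv2.resize(im2[100:400,130:470],(400,375))]))
plan([(547.8,-162,23,0.035)],22)
E
```

```text
10.8 [ 547.91894691 -161.14550804   84.95642219] [-3.14080601e+00  4.33482058e-04  3.59460058e-02] 49.50789725841101
[[[0,0,0.41,0,0,0],[0,0,0.42,0,0,0],[0,0,0.41,0,0,0],[0,0,0,0,0,0],[0,0,0,0,0,0]]]
end [ 548.1 -161.5   23. ] 0.036
```

View pics/w3.png

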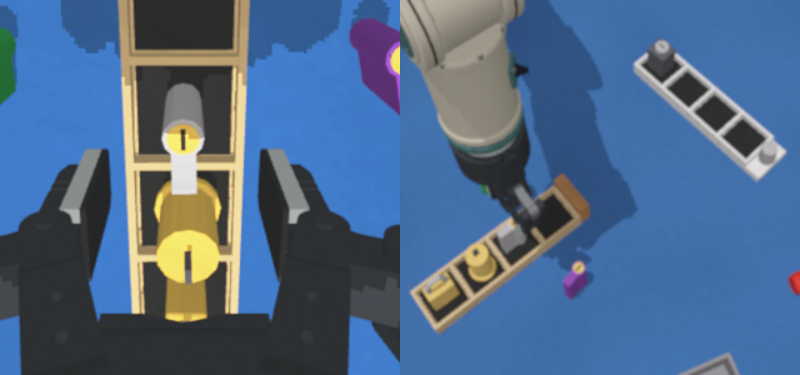

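The cabinet lock stands upright in the far place of the machine rack, and the grey profile lock is next, centred between the jaws. I'll lower and grip.

Call:
apply_moves(series=[[[0, 0, 0.41, 0, 0, 0], [0, 0, 0.42, 0, 0, 0], [0, 0, 0.41, 0, 0, 0], [0, 0, 0, 0, 0, 0], [0, 0, 0, 0, 0, 0]]])

```text
clock: 11.52
eef_pos: [548.6, -162.3, 23.6]
tool_rot: [-3.142, -0.001, 0.035]
force: [0.7, 0.3, -0.5]
width: 48.7
```

Call:
apply_moves(series=[[[0, 0, 0, 0, 0, 0], [0, 0, 0, 0, 0, 0], [0, 0, 0, 0, 0, 0], [0, 0, 0, 0, 0, 0], [0, 0, 0, 0, 0, 0]]], claw=-1)

```text
clock: 12.15
eef_pos: [548.6, -162.8, 23.8]
tool_rot: [3.141, -0.001, 0.035]
force: [-1.3, 0.2, 6.1]
width: 15.4
```

```bash
python3 - <<'E'
from h import *
s=ctrl.read_state(); print(s['eef_pos'],s['tool_rot'],s['width'])
plan([(547.8,-161.5,90,0.036),(515.9,153.6,90,-1.463)])
E
```

```text
[ 548.55315072 -162.76987079   23.83398561] [ 3.14130954e+00 -1.05964807e-03  3.49470456e-02] 15.406899978411944
[[[0,0,-0.66,0,0,0],[0,-0.03,-0.66,0,0,0],[-0.03,-0.42,0,0,0,0.95],[-0.07,-0.42,0,0,0,0.95],[-0.11,-0.41,0,0,0,0.95]]]
[[[-0.15,-0.39,0,0,0,0.95],[-0.19,-0.38,0,0,0,0.95],[-0.23,-0.36,0,0,0,0.96],[-0.26,-0.33,0,0,0,0.95],[-0.29,-0.3,0,0,0,0.96]]]
[[[-0.32,-0.27,0,0,0,0.95],[-0.35,-0.24,0,0,0,0.96],[-0.37,-0.2,0,0,0,0.95],[-0.39,-0.17,0,0,0,0.96],[-0.4,-0.13,0,0,0,0.95]]]
[[[-0.41,-0.09,0,0,0,0.96],[-0.42,-0.04,0,0,0,0.95],[0,0,0,0,0,0],[0,0,0,0,0,0],[0,0,0,0,0,0]]]
end [515.8 153.6  89.7] -1.463
```

Call:
apply_moves(series=[[[0, 0, -0.66, 0, 0, 0], [0, -0.03, -0.66, 0, 0, 0], [-0.03, -0.42, 0, 0, 0, 0.95], [-0.07, -0.42, 0, 0, 0, 0.95], [-0.11, -0.41, 0, 0, 0, 0.95]]])

```text
clock: 12.78
eef_pos: [541.4, -97.3, 89.0]
tool_rot: [-3.141, 0.0, -0.267]
force: [-0.4, -0.2, -2.0]
width: 15.1
```

Call:
apply_moves(series=[[[-0.15, -0.39, 0, 0, 0, 0.95], [-0.19, -0.38, 0, 0, 0, 0.95], [-0.23, -0.36, 0, 0, 0, 0.96], [-0.26, -0.33, 0, 0, 0, 0.95], [-0.29, -0.3, 0, 0, 0, 0.96]]])

```text
clock: 13.4
eef_pos: [530.4, 7.6, 88.9]
tool_rot: [-3.142, 0.0, -0.766]
force: [0.3, 0.6, -1.8]
width: 15.1
```

Call:
apply_moves(series=[[[-0.32, -0.27, 0, 0, 0, 0.95], [-0.35, -0.24, 0, 0, 0, 0.96], [-0.37, -0.2, 0, 0, 0, 0.95], [-0.39, -0.17, 0, 0, 0, 0.96], [-0.4, -0.13, 0, 0, 0, 0.95]]])

```text
clock: 14.02
eef_pos: [519.5, 112.6, 88.9]
tool_rot: [3.141, 0.0, -1.266]
force: [0.1, -0.2, -0.9]
width: 15.7
```

Call:
apply_moves(series=[[[-0.41, -0.09, 0, 0, 0, 0.96], [-0.42, -0.04, 0, 0, 0, 0.95], [0, 0, 0, 0, 0, 0], [0, 0, 0, 0, 0, 0], [0, 0, 0, 0, 0, 0]]])

```text
clock: 14.65
eef_pos: [515.7, 152.3, 89.1]
tool_rot: [-3.142, -0.0, -1.464]
force: [0.5, 0.3, -1.7]
width: 15.5
```

```bash
python3 - <<'E'
from h import *
import cv2
s=ctrl.read_state(); print(s['clock'],s['eef_pos'],s['tool_rot'],s['width'])
im=viewer.get_image('wrist'); cv2.imwrite('pics/w4.png',im[100:,120:540])
plan([(515.8,153.6,24.6,-1.463)],24)
E
```

```text
14.65 [515.68447158 152.25895271  89.06163102] [-3.14152000e+00 -4.14104153e-04 -1.46353811e+00] 15.497857959905593
[[[0,0,0.43,0,0,0],[0,0,0.43,0,0,0],[-0.02,0,0.43,0,0,0],[0,0,0,0,0,0],[0,0,0,0,0,0]]]
end [515.6 153.4  24.6] -1.464
```

View pics/w4.png

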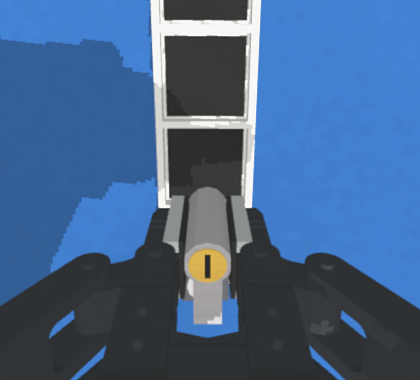

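The profile lock hangs straight in the jaws above the second place, so I'll lower and release it.

Call:
apply_moves(series=[[[0, 0, 0.43, 0, 0, 0], [0, 0, 0.43, 0, 0, 0], [-0.02, 0, 0.43, 0, 0, 0], [0, 0, 0, 0, 0, 0], [0, 0, 0, 0, 0, 0]]])

```text
clock: 15.32
eef_pos: [515.5, 154.1, 24.6]
tool_rot: [-3.142, -0.0, -1.463]
force: [0.6, 0.3, -1.2]
width: 15.6
```

Call:
apply_moves(series=[[[0, 0, 0, 0, 0, 0], [0, 0, 0, 0, 0, 0], [0, 0, 0, 0, 0, 0], [0, 0, 0, 0, 0, 0], [0, 0, 0, 0, 0, 0]]], claw=0.15)

```text
clock: 15.95
eef_pos: [515.4, 154.7, 24.5]
tool_rot: [-3.141, 0.0, -1.462]
force: [-0.0, 0.1, 0.1]
width: 49.1
```

```bash
python3 - <<'E'
from h import *
s=ctrl.read_state(); print(s['eef_pos'],s['tool_rot'],s['width'])
plan([(515.7,153.4,100,-1.463),(551.3,-217,100,0.035)])
E
```

```text
[515.39821413 154.74223312  24.53187315] [-3.14145650e+00  1.77683098e-04 -1.46240071e+00] 49.07651050633814
[[[0,0,-0.75,0,0,0],[0.03,0,-0.76,0,0,0],[0.5,0,0,0,0,-0.95],[0.49,0.06,0,0,0,-0.95],[0.48,0.1,0,0,0,-0.95]]]
[[[0.47,0.15,0,0,0,-0.95],[0.46,0.2,0,0,0,-0.95],[0.43,0.24,0,0,0,-0.95],[0.41,0.28,0,0,0,-0.96],[0.38,0.32,0,0,0,-0.95]]]
[[[0.34,0.36,0,0,0,-0.96],[0.3,0.39,0,0,0,-0.95],[0.26,0.42,0,0,0,-0.96],[0.22,0.45,0,0,0,-0.95],[0.18,0.47,0,0,0,-0.96]]]
[[[0.13,0.48,0,0,0,-0.95],[0.07,0.49,0,0,0,-0.96],[0,0,0,0,0,0],[0,0,0,0,0,0],[0,0,0,0,0,0]]]
end [ 551.1 -217.2  100. ] 0.035
```

Call:
apply_moves(series=[[[0, 0, -0.75, 0, 0, 0], [0.03, 0, -0.76, 0, 0, 0], [0.5, 0, 0, 0, 0, -0.95], [0.49, 0.06, 0, 0, 0, -0.95], [0.48, 0.1, 0, 0, 0, -0.95]]])

```text
clock: 16.58
eef_pos: [522.8, 78.7, 100.1]
tool_rot: [-3.141, -0.0, -1.16]
force: [0.7, 0.0, -0.2]
width: 49.2
```

Call:
apply_moves(series=[[[0.47, 0.15, 0, 0, 0, -0.95], [0.46, 0.2, 0, 0, 0, -0.95], [0.43, 0.24, 0, 0, 0, -0.95], [0.41, 0.28, 0, 0, 0, -0.96], [0.38, 0.32, 0, 0, 0, -0.95]]])

```text
clock: 17.2
eef_pos: [535.3, -44.9, 99.9]
tool_rot: [-3.142, 0.0, -0.662]
force: [-0.0, 0.1, 0.6]
width: 49.0
```

Call:
apply_moves(series=[[[0.34, 0.36, 0, 0, 0, -0.96], [0.3, 0.39, 0, 0, 0, -0.95], [0.26, 0.42, 0, 0, 0, -0.96], [0.22, 0.45, 0, 0, 0, -0.95], [0.18, 0.47, 0, 0, 0, -0.96]]])

```text
clock: 17.82
eef_pos: [546.6, -168.7, 99.9]
tool_rot: [3.142, 0.0, -0.162]
force: [0.4, 0.0, 0.0]
width: 49.1
```

Call:
apply_moves(series=[[[0.13, 0.48, 0, 0, 0, -0.95], [0.07, 0.49, 0, 0, 0, -0.96], [0, 0, 0, 0, 0, 0], [0, 0, 0, 0, 0, 0], [0, 0, 0, 0, 0, 0]]])

```text
clock: 18.45
eef_pos: [551.2, -215.5, 100.0]
tool_rot: [-3.141, 0.0, 0.036]
force: [-0.6, -0.6, 0.7]
width: 48.8
```

```bash
python3 - <<'E'
from h import *
import cv2,pickle
s=ctrl.read_state(); print(s['clock'],s['eef_pos'],s['tool_rot'],s['width'])
c=viewer.camera_info('wrist');pickle.dump(c,open('w5.pkl','wb'))
im=viewer.get_image('wrist'); im2=viewer.get_image('scene'); cv2.imwrite('pics/w5.png',np.hstack([im[180:,180:500],cv2.resize(im2[120:260,310:470],None,fx=300/140,fy=300/140)]))
plan([(551.2,-217,23,0.035)],26)
E
```

```text
18.45 [ 551.19699935 -215.53389757   99.96253396] [-3.14065390e+00  1.59241978e-04  3.63683653e-02] 48.82981438976038
[[[0,0,0.51,0,0,0],[0,0,0.52,0,0,0],[0,0.02,0.51,0,0,0],[0,0,0,0,0,0],[0,0,0,0,0,0]]]
end [ 551.3 -216.9   23. ] 0.036
```

View pics/w5.png

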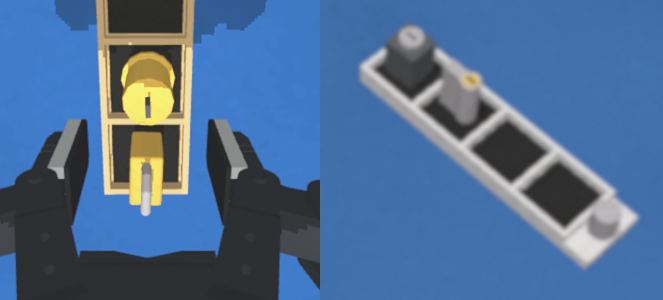

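The profile lock stands upright in the second place. In the wrist view the rim lock's top is at about (148,103) in the crop, with the padlock behind it. I'll check the rim centre before gripping.

```bash
python3 - <<'E'
from h import *
import pickle
c=pickle.load(open('w5.pkl','rb'))
print(back(c,(328,283),55),back(c,(327,375),67), back(c,(327,343),47))
E
```

```text
[ 551.22624786 -219.7575627    55.        ] [ 552.48348181 -268.82944403   67.        ] [ 552.20107134 -261.6560702    47.        ]
```

Call:
apply_moves(series=[[[0, 0.02, 0.51, 0, 0, 0], [0, 0, 0.52, 0, 0, 0], [0, 0.02, 0.51, 0, 0, 0], [0, 0, 0, 0, 0, 0], [0, 0, 0, 0, 0, 0]]])

```text
clock: 19.18
eef_pos: [551.8, -218.9, 23.7]
tool_rot: [3.142, -0.001, 0.036]
force: [0.4, -0.6, -0.1]
width: 49.6
```

Call:
apply_moves(series=[[[0, 0, 0, 0, 0, 0], [0, 0, 0, 0, 0, 0], [0, 0, 0, 0, 0, 0], [0, 0, 0, 0, 0, 0], [0, 0, 0, 0, 0, 0]]], claw=-1)

```text
clock: 19.8
eef_pos: [552.1, -219.4, 24.4]
tool_rot: [3.141, -0.002, 0.035]
force: [-0.7, 0.7, 6.1]
width: 26.6
```

```bash
python3 - <<'E'
from h import *
s=ctrl.read_state(); print(s['eef_pos'],s['tool_rot'],s['width'])
plan([(551.2,-218,100,0.036),(561.6,158.5,100,-1.463)])
E
```

```text
[ 552.06314391 -219.44637548   24.36821723] [ 3.14093111e+00 -2.08652112e-03  3.49465952e-02] 26.56951199363311
[[[0,0,-0.76,0,0,0],[0,-0.03,-0.75,0,-0.02,0],[0.03,-0.5,0,0,0,0.95],[-0.02,-0.5,0,0,0,0.95],[-0.07,-0.5,0,0,0,0.95]]]
[[[-0.12,-0.49,0,0,0,0.95],[-0.17,-0.47,0,0,0,0.95],[-0.21,-0.46,0,0,0,0.96],[-0.26,-0.43,0,0,0,0.95],[-0.3,-0.4,0,0,0,0.96]]]
[[[-0.34,-0.37,0,0,0,0.95],[-0.37,-0.34,0,0,0,0.96],[-0.4,-0.3,0,0,0,0.95],[-0.43,-0.26,0,0,0,0.96],[-0.46,-0.21,0,0,0,0.95]]]
[[[-0.47,-0.16,0,0,0,0.96],[-0.49,-0.12,0,0,0,0.95],[0,0,0,0,0,0],[0,0,0,0,0,0],[0,0,0,0,0,0]]]
end [561.5 158.6  99.6] -1.463
```

Call:
apply_moves(series=[[[0, 0, -0.76, 0, 0, 0], [0, -0.03, -0.75, 0, -0.02, 0], [0.03, -0.5, 0, 0, 0, 0.95], [-0.02, -0.5, 0, 0, 0, 0.95], [-0.07, -0.5, 0, 0, 0, 0.95]]])

```text
clock: 20.42
eef_pos: [552.9, -141.8, 98.9]
tool_rot: [3.141, 0.001, -0.267]
force: [0.1, -0.0, -0.8]
width: 26.9
```

Call:
apply_moves(series=[[[-0.12, -0.49, 0, 0, 0, 0.95], [-0.17, -0.47, 0, 0, 0, 0.95], [-0.21, -0.46, 0, 0, 0, 0.96], [-0.26, -0.43, 0, 0, 0, 0.95], [-0.3, -0.4, 0, 0, 0, 0.96]]])

```text
clock: 21.05
eef_pos: [555.7, -15.9, 98.7]
tool_rot: [3.141, 0.001, -0.766]
force: [0.3, 1.0, -0.4]
width: 26.4
```

Call:
apply_moves(series=[[[-0.34, -0.37, 0, 0, 0, 0.95], [-0.37, -0.34, 0, 0, 0, 0.96], [-0.4, -0.3, 0, 0, 0, 0.95], [-0.43, -0.26, 0, 0, 0, 0.96], [-0.46, -0.21, 0, 0, 0, 0.95]]])

```text
clock: 21.68
eef_pos: [559.3, 109.7, 98.7]
tool_rot: [3.14, 0.001, -1.266]
force: [-0.3, -0.1, -1.3]
width: 26.7
```

Call:
apply_moves(series=[[[-0.47, -0.16, 0, 0, 0, 0.96], [-0.49, -0.12, 0, 0, 0, 0.95], [0, 0, 0, 0, 0, 0], [0, 0, 0, 0, 0, 0], [0, 0, 0, 0, 0, 0]]])

```text
clock: 22.3
eef_pos: [560.8, 157.2, 98.6]
tool_rot: [3.139, -0.0, -1.464]
force: [-0.6, -0.5, -1.6]
width: 26.5
```

```bash
python3 - <<'E'
from h import *
import cv2
s=ctrl.read_state(); print(s['clock'],s['eef_pos'],s['tool_rot'],s['width'])
im=viewer.get_image('wrist'); cv2.imwrite('pics/w6.png',im[100:,120:540])
plan([(561.5,158.5,25.2,-1.463)],26)
E
```

```text
22.3 [560.83405823 157.17829994  98.59121272] [ 3.13946057e+00 -3.17947175e-04 -1.46386258e+00] 26.453130308364134
[[[0,0,0.49,0,0,0],[0,0,0.49,0,0,0],[-0.02,-0.02,0.49,0.02,0,0],[0,0,0,0,0,0],[0,0,0,0,0,0]]]
end [561.6 158.3  25.1] -1.464
```

View pics/w6.png

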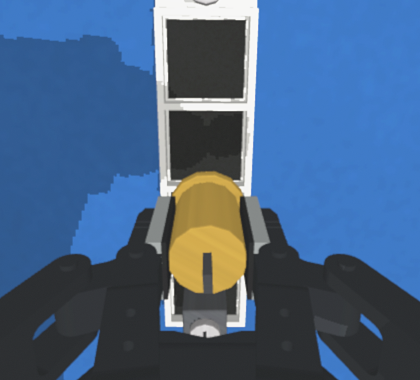

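The rim lock is held straight. The free places are +81 (205,60), beside the post at the top of the crop, and +27 (205,145), directly ahead of the lock. I'll lower it and let go.

Call:
apply_moves(series=[[[0, 0, 0.49, 0, 0, 0], [0, 0, 0.49, 0, 0, 0], [-0.02, -0.02, 0.47, 0.02, 0, 0], [0, 0, 0, 0, 0, 0], [0, 0, 0, 0, 0, 0]]])

```text
clock: 22.98
eef_pos: [561.8, 159.3, 26.4]
tool_rot: [-3.141, 0.0, -1.463]
force: [-0.7, 0.5, -1.8]
width: 26.8
```

Call:
apply_moves(series=[[[0, 0, 0, 0, 0, 0], [0, 0, 0, 0, 0, 0], [0, 0, 0, 0, 0, 0], [0, 0, 0, 0, 0, 0], [0, 0, 0, 0, 0, 0]]], claw=0.15)

```text
clock: 23.6
eef_pos: [561.5, 159.9, 26.0]
tool_rot: [-3.142, 0.0, -1.462]
force: [-0.2, 0.1, 0.0]
width: 49.0
```

```bash
python3 - <<'E'
from h import *
s=ctrl.read_state(); print(s['eef_pos'],s['tool_rot'],s['width'])
plan([(561.5,158.3,110,-1.463),(552.2,-270,100,0.035)])
E
```

```text
[561.47849131 159.93733259  25.98843722] [-3.14151611e+00  3.08594358e-04 -1.46238752e+00] 48.990495418807555
[[[0.02,0,-0.84,0,0,0],[0,0,-0.84,0,0,0],[0.57,0.07,0,0,0,-0.95],[0.56,0.13,0,0,0,-0.95],[0.54,0.19,0.02,0,0,-0.95]]]
[[[0.52,0.24,0,0,0,-0.95],[0.49,0.29,0.02,0,0,-0.95],[0.46,0.34,0.02,0,0,-0.95],[0.43,0.38,0.02,0,0,-0.96],[0.39,0.42,0,0,0,-0.95]]]
[[[0.34,0.46,0.02,0,0,-0.96],[0.3,0.49,0.02,0,0,-0.95],[0.25,0.51,0.02,0,0,-0.96],[0.19,0.54,0,0,0,-0.95],[0.14,0.55,0.02,0,0,-0.96]]]
[[[0.08,0.57,0.02,0,0,-0.95],[0.03,0.57,0.02,0,0,-0.96],[0,0,0,0,0,0],[0,0,0,0,0,0],[0,0,0,0,0,0]]]
end [ 552.4 -270.2   99.9] 0.035
```

Call:
apply_moves(series=[[[0.02, 0, -0.84, 0, 0, 0], [0, 0, -0.84, 0, 0, 0], [0.57, 0.07, 0, 0, 0, -0.95], [0.56, 0.13, 0, 0, 0, -0.95], [0.54, 0.19, 0.02, 0, 0, -0.95]]])

```text
clock: 24.22
eef_pos: [559.8, 72.0, 109.2]
tool_rot: [-3.141, 0.0, -1.16]
force: [0.3, -0.3, 0.1]
width: 49.6
```

Call:
apply_moves(series=[[[0.52, 0.24, 0, 0, 0, -0.95], [0.49, 0.29, 0.02, 0, 0, -0.95], [0.46, 0.34, 0.02, 0, 0, -0.95], [0.43, 0.38, 0.02, 0, 0, -0.96], [0.39, 0.42, 0, 0, 0, -0.95]]])

```text
clock: 24.85
eef_pos: [556.1, -71.2, 105.8]
tool_rot: [-3.142, 0.0, -0.662]
force: [1.5, -0.5, 0.3]
width: 49.2
```

Call:
apply_moves(series=[[[0.34, 0.46, 0.02, 0, 0, -0.96], [0.3, 0.49, 0.02, 0, 0, -0.95], [0.25, 0.51, 0.02, 0, 0, -0.96], [0.19, 0.54, 0, 0, 0, -0.95], [0.14, 0.55, 0.02, 0, 0, -0.96]]])

```text
clock: 25.48
eef_pos: [553.3, -214.0, 101.8]
tool_rot: [-3.141, 0.0, -0.162]
force: [0.0, -0.9, 0.6]
width: 49.1
```

Call:
apply_moves(series=[[[0.08, 0.57, 0.02, 0, 0, -0.95], [0.03, 0.57, 0.02, 0, 0, -0.96], [0, 0, 0, 0, 0, 0], [0, 0, 0, 0, 0, 0], [0, 0, 0, 0, 0, 0]]])

```text
clock: 26.1
eef_pos: [552.7, -268.5, 99.9]
tool_rot: [-3.14, -0.0, 0.037]
force: [0.2, 0.1, 0.1]
width: 49.0
```

```bash
python3 - <<'E'
from h import *
import cv2,pickle
s=ctrl.read_state(); print(s['clock'],s['eef_pos'],s['tool_rot'],s['width'])
c=viewer.camera_info('wrist');pickle.dump(c,open('w7.pkl','wb'))
im=viewer.get_image('wrist'); im2=viewer.get_image('scene'); cv2.imwrite('pics/w7.png',np.hstack([im[180:,180:500],cv2.resize(im2[120:260,310:470],None,fx=300/140,fy=300/140)]))
plan([(552.2,-270,20.5,0.035)],27)
E
```

```text
26.1 [ 552.73841325 -268.50381984   99.8923745 ] [-3.14049958e+00 -2.98784971e-05  3.65560272e-02] 49.01818565475025
[[[0,0,0.53,0,0,0],[0,0,0.53,0,0,0],[0,0.02,0.53,0,0,0],[0,0,0,0,0,0],[0,0,0,0,0,0]]]
end [ 552.8 -269.8   20.4] 0.037
```

View pics/w7.png

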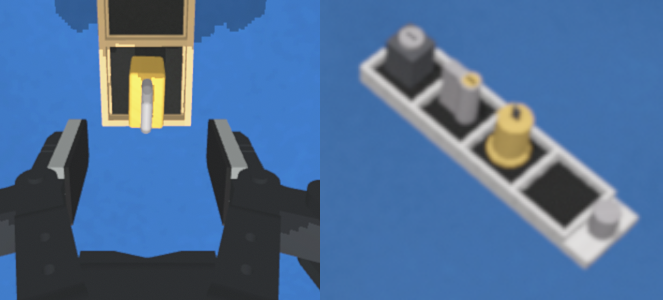

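Three locks stand upright in order. The padlock, crop (147,95), is centred between the jaws, so I'll lower and grip it.

Call:
apply_moves(series=[[[0, 0, 0.53, 0, 0, 0], [0, 0, 0.53, 0, 0, 0], [0, 0.02, 0.53, 0, 0, 0], [0, 0, 0, 0, 0, 0], [0, 0, 0, 0, 0, 0]]])

```text
clock: 26.82
eef_pos: [553.2, -270.9, 21.2]
tool_rot: [-3.142, -0.001, 0.036]
force: [0.1, 0.7, 0.0]
width: 49.1
```

Call:
apply_moves(series=[[[0, 0, 0, 0, 0, 0], [0, 0, 0, 0, 0, 0], [0, 0, 0, 0, 0, 0], [0, 0, 0, 0, 0, 0], [0, 0, 0, 0, 0, 0]]], claw=-1)

```text
clock: 27.45
eef_pos: [553.3, -271.5, 21.7]
tool_rot: [3.141, -0.002, 0.035]
force: [-1.5, 0.3, 5.7]
width: 19.2
```

```bash
python3 - <<'E'
from h import *
s=ctrl.read_state(); print(s['eef_pos'],s['tool_rot'],s['width'])
plan([(552.5,-270,110,0.036),(615.3,164.3,110,-1.463)])
E
```

```text
[ 553.27872535 -271.46003059   21.65049637] [ 3.14102925e+00 -1.85166430e-03  3.49587383e-02] 19.184681781907198
[[[0,0,-0.88,0,0,0],[0,-0.03,-0.89,0,-0.02,0],[0.1,-0.58,0,0,0,0.95],[0.05,-0.58,0,0,0,0.95],[0,-0.58,0,0,0,0.95]]]
[[[-0.07,-0.58,0,0,0,0.95],[-0.13,-0.57,0,0,0,0.95],[-0.19,-0.56,0,0,0,0.96],[-0.24,-0.53,0,0,0,0.95],[-0.29,-0.51,0,0,0,0.96]]]
[[[-0.34,-0.48,0,0,0,0.95],[-0.39,-0.44,0,0,0,0.96],[-0.43,-0.4,0,0,0,0.95],[-0.46,-0.35,0,0,0,0.96],[-0.5,-0.3,0,0,0,0.95]]]
[[[-0.53,-0.25,0,0,0,0.96],[-0.55,-0.21,0,0,0,0.95],[0,0,0,0,0,0],[0,0,0,0,0,0],[0,0,0,0,0,0]]]
end [615.5 164.5 109.9] -1.463
```

Call:
apply_moves(series=[[[0, 0, -0.88, 0, 0, 0], [0, -0.03, -0.89, 0, -0.02, 0], [0.1, -0.58, 0, 0, 0, 0.95], [0.05, -0.58, 0, 0, 0, 0.95], [0, -0.58, 0, 0, 0, 0.95]]])

```text
clock: 28.08
eef_pos: [565.3, -182.3, 109.0]
tool_rot: [3.141, 0.002, -0.267]
force: [0.8, 0.2, -2.9]
width: 18.9
```

Call:
apply_moves(series=[[[-0.07, -0.58, 0, 0, 0, 0.95], [-0.13, -0.57, 0, 0, 0, 0.95], [-0.19, -0.56, 0, 0, 0, 0.96], [-0.24, -0.53, 0, 0, 0, 0.95], [-0.29, -0.51, 0, 0, 0, 0.96]]])

```text
clock: 28.7
eef_pos: [585.7, -37.1, 108.8]
tool_rot: [3.14, 0.002, -0.766]
force: [0.3, 0.1, -1.4]
width: 19.1
```

Call:
apply_moves(series=[[[-0.34, -0.48, 0, 0, 0, 0.95], [-0.39, -0.44, 0, 0, 0, 0.96], [-0.43, -0.4, 0, 0, 0, 0.95], [-0.46, -0.35, 0, 0, 0, 0.96], [-0.5, -0.3, 0, 0, 0, 0.95]]])

```text
clock: 29.32
eef_pos: [606.1, 107.6, 108.7]
tool_rot: [3.139, 0.001, -1.266]
force: [0.3, 0.0, -2.0]
width: 18.9
```

Call:
apply_moves(series=[[[-0.53, -0.25, 0, 0, 0, 0.96], [-0.55, -0.21, 0, 0, 0, 0.95], [0, 0, 0, 0, 0, 0], [0, 0, 0, 0, 0, 0], [0, 0, 0, 0, 0, 0]]])

```text
clock: 29.95
eef_pos: [614.7, 163.0, 108.8]
tool_rot: [3.139, -0.0, -1.464]
force: [-1.2, -0.5, -1.9]
width: 19.0
```

```bash
python3 - <<'E'
from h import *
import cv2
s=ctrl.read_state(); print(s['clock'],s['eef_pos'],s['tool_rot'],s['width'])
im=viewer.get_image('wrist'); cv2.imwrite('pics/w8.png',im[100:,120:540])
plan([(615.3,164.3,22.7,-1.463)],30)
E
```

```text
29.95 [614.69936452 163.04558719 108.82047723] [ 3.13913238e+00 -3.22614268e-04 -1.46399489e+00] 18.988429085742
[[[0,0,0.57,0,0,0],[0,0,0.58,0,0,0],[-0.02,-0.02,0.57,0.02,0,0],[0,0,0,0,0,0],[0,0,0,0,0,0]]]
end [615.5 164.3  22.9] -1.464
```

View pics/w8.png

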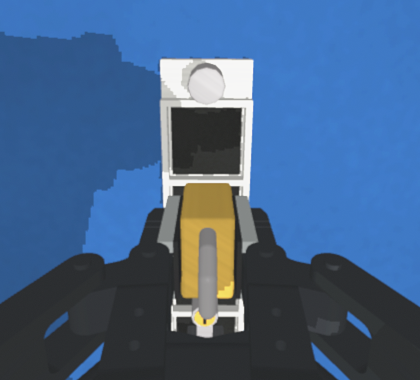

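The padlock is held straight, and the last free place (205,140) beside the post (206,83) is directly ahead. I'll lower, release, rise and back away.

Call:
apply_moves(series=[[[0, 0, 0.57, 0, 0, 0], [0, 0, 0.58, 0, 0, 0], [-0.02, -0.02, 0.56, 0.02, 0, 0], [0, 0, 0, 0, 0, 0], [0, 0, 0, 0, 0, 0]]])

```text
clock: 30.62
eef_pos: [615.6, 165.1, 23.5]
tool_rot: [-3.142, 0.0, -1.463]
force: [0.4, -0.9, -1.3]
width: 18.9
```

Call:
apply_moves(series=[[[0, 0, 0, 0, 0, 0], [0, 0, 0, 0, 0, 0], [0, 0, 0, 0, 0, 0], [0, 0, 0, 0, 0, 0], [0, 0, 0, 0, 0, 0]]], claw=0.15)

```text
clock: 31.25
eef_pos: [615.5, 166.0, 23.3]
tool_rot: [-3.142, 0.0, -1.462]
force: [-0.1, -0.1, -0.5]
width: 49.0
```

Call:
apply_moves(series=[[[0, 0, -0.6, 0, 0, 0], [0, 0, -0.9, 0, 0, 0], [0, 0, -0.9, 0, 0, 0], [0.6, 0.6, -0.5, 0, 0, 0], [0.6, 0.6, -0.3, 0, 0, 0]]])

```text
clock: 31.88
eef_pos: [562.4, 99.1, 184.8]
tool_rot: [-3.139, 0.0, -1.462]
force: [-0.2, -0.6, -0.1]
width: 49.1
```

Call:
apply_moves(series=[[[0.7, 0.5, 0, 0, 0, 0], [0.7, 0.5, 0, 0, 0, 0], [0, 0, 0, 0, 0, 0], [0, 0, 0, 0, 0, 0], [0, 0, 0, 0, 0, 0]]])

```text
clock: 32.5
eef_pos: [520.9, 26.1, 183.2]
tool_rot: [-3.141, 0.001, -1.46]
force: [-0.3, 0.8, -0.0]
width: 48.8
```

```bash
python3 - <<'E'
from h import *
import cv2,pickle
np.set_printoptions(precision=1,suppress=True)
s=ctrl.read_state(); print(s['clock'],s['eef_pos'],s['width'])
im=viewer.get_image('wrist');im2=viewer.get_image('scene');im3=viewer.get_image('side')
cv2.imwrite('pics/e.png',np.hstack([cv2.resize(im2[120:260,310:470],(400,350)),cv2.resize(im3[280:380,210:390],(400,350))]))
c=viewer.camera_info('scene')
o=np.array([534.8,155.6]);u=np.array([.9943,.1072])
for n,y,h in (('cab',-81,13),('prof',-27,13),('rim',27,13),('pad',81,13)): print(n,proj(c,[*(o+y*u),13]),proj(c,[*(o+y*u),55]))
E
```

```text
32.5 [520.9  26.1 183.2] 48.84846369393817
cab [351.6 153. ] [352.9 137.4]
prof [374.1 171.2] [376.3 156. ]
rim [397.4 190.1] [400.6 175.3]
pad [421.7 209.8] [426.  195.6]
```

View pics/e.png

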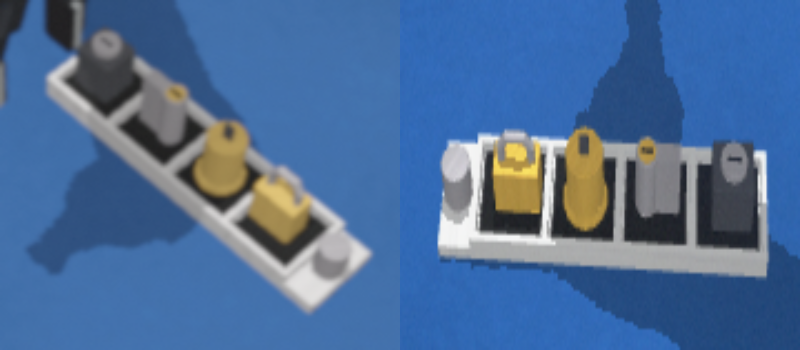

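All four locks stand upright inside their own places. The predicted tops, such as cabinet (107,43) and rim (226,138), match what the crop shows. I'm handing in.

```bash
python3 -c "
from cell import ctrl
print(ctrl.finish_job())"
```

```text
the job is handed in; nothing more can be done
None
```

I moved all four locks to the aluminium rack in reverse order and handed the job in at about 32.6 s of the 104 s allowed; no verdict was reported. From the far end towards the post they now stand cabinet, profile, rim, padlock. The green and purple look-alikes were left untouched.

- **Position:** In the last scene and side pictures each lock stood upright, alone in its own place. The cabinet and rim tops were within about 3 px of where they were predicted. The other two I judged by eye.
- **Clearance:** The gripper was open and well clear of everything, at 183 mm height.
- **Measurements:** The scene and wrist views placed the two racks within about 2 mm of each other. The one larger disagreement was the rim lock's centre, about 6 mm between views, so I used a value in between and it gripped normally.

No check failed.

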